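Sweep the used caps down the waste chute

ROBOT

A 6-joint arm with a two-finger parallel gripper is mounted at the origin on the work surface. World frame = base frame: x ahead of the robot, y to its left, z up, the work surface at z = 0. Lengths are in m, angles in rad, forces in N, time in s.
With the tool pointing down it reaches from about 0.35 to 0.975 m from the base axis. Payload 4.9 kg.
Tool frame: the origin (TCP) lies at the very end of the fingers, on their centre line; the grasp point (between the pads) lies 19 mm behind it; z points along the fingers, y is the line along which they close (so a half turn about z gives the same grasp; the last joint's range is limited). The gripper opens to 85 mm and grips with 20 to 120 N. Pads are 22 mm wide; open, the fingers measure 114 mm over their backs; the gripper's body (76 mm by 85 mm) begins 54 mm behind the grasp point. The pads swing forward as they close: fully open they stand 13 mm farther back than shut.
Start: joints at [1.025, 0.053, 1.613, -0, 1.476, -0.119], TCP at [0.259, 0.569, 0.231] pointing down, gripper open.
Joint ranges: [-3.01, 3.01], [-1.01, 2.22], [0.06, 2.58], [-1.02, 4.17], [0.09, 2.62], [-3.14, 3.14]. Speed limits (rad/s): [2.57, 2.57, 3.14, 3.14, 3.14, 3.14].

INTERFACE

Orientations are given as a unit quaternion [w, x, y, z].
In Python, from plant import manip gives the robot as it stands.
- The arm moves only by the shell command python3 -m pendant 'ROWS'. ROWS is JSON, a list of rows, each a list of 3 entries, a list of its own where there are three numbers: the opening, from 0 (shut) to 1 (fully open), then the shift along the tool's x, y, z in units of 12 cm (1.0 is 12 cm), then the turn about the tool's z in units of pi rad (1.0 is pi rad). In form: [[gripper, [dx, dy, dz], roll], ...]. A call has 1 to 10 rows; each row is the pose to reach, as a shift and turn from the pose commanded when the call began, along the tool's axes at that moment, turning the shorter way round; what a row does not reach only later rows make up. A row lasts 1/10 s, in which the tool goes at most 50 mm and 8.59 degrees, less where a joint would pass 70% of its speed; a pose out of reach is approached as far as the arm can. A call with a number of a shift or a turn outside -1 to 1 is refused whole. A call with a gripper value outside its range is refused whole. The fingers move at their own pace and stop on an object; the grip force is fixed at half the most. Time passes only in rows, so rows that repeat a pose let the fingers close. It gives the time, the measured TCP pose, the force, the opening and the grip force at its end, in the units of the state.
- manip.state(): the state, without advancing time (a new reading comes with each control period).
- manip.grab_frame(name): name is "side" or "top" or "wrist"; returns a dict with "img" (384x512x3 uint8, red, green, blue), "fx", "fy", "cx", "cy" (pixels), "eye" and "rotation" of the camera in the world; the wrist camera has in their place "tool_from_camera" (4x4, takes a point from camera to tool coordinates, whose origin is the TCP and whose axes are the flange's). Camera axes: x right, y down, z forward; pixel columns grow to the right and rows downward; lengths in m; the calibration is good to about 2 mm. A picture is of the moment at which its call begins: read the wrist's pose just before it. There is no depth.
- manip.job_done(): hands the job in; it is judged then, once.
The state is a dict: "time": time; "joint_pos": joint angles; "joint_vel": joint speeds; "joint_efforts": joint torques, N m; "tool_pos": TCP position; "tool_rot": TCP orientation; "contact_force": force on the tool from outside, world axes, zero at the start; "ft_torque": the same for the moment, N m; "gripper_width": opening from 0.0 (shut) to 1.0 (fully open); "grasp_force": force on a finger pad.
Only numpy, scipy, OpenCV 4.12 (cv2) and the standard library are available. Lean on these libraries where they do the work, as an engineer would, in place of code of your own. Each camera call takes 0.05 s, during which the arm holds its last target. There are 200 camera calls.

TASK

Clear the four used orange bottle caps off the counter: sweep them along the surface with your fingertips into the steel-rimmed waste chute so that all four drop into the bin below. Just slide them, gently and without flicking; do not pinch them or pick them up, and leave the tin, the rack of blood tubes and the purple airway set standing where they are.

Things in the scene. Friction and masses are not known exactly. Their poses are not given: they have to be found in the camera images.
- chute (a point): Centre of the waste chute's mouth, level with the counter top (z = 0): a hole through the black counter, 180 mm along x by 130 mm along y, square to the world axes, with a flush 14 mm steel trim and no raised edge. A cap whose middle passes the edge drops down a sleeve into a yellow bin, its floor 145 mm below. Its place differs from run to run.
- cap1: Used orange plastic screw cap with a white disc on top, 40 mm across and 16 mm high, 10 to 17 g, lying flat (open side down) on the counter, left (+y) of the chute, at least 20 mm clear of the other caps; free to slide. Origin: centre of its underside. 
- cap2: Used orange plastic screw cap with a white disc on top, 40 mm across and 16 mm high, 10 to 17 g, lying flat (open side down) on the counter, left (+y) of the chute, at least 20 mm clear of the other caps; free to slide. Origin: centre of its underside. 
- cap3: Used orange plastic screw cap with a white disc on top, 40 mm across and 16 mm high, 10 to 17 g, lying flat (open side down) on the counter, left (+y) of the chute, at least 20 mm clear of the other caps; free to slide. Origin: centre of its underside. 
- cap4: Used orange plastic screw cap with a white disc on top, 40 mm across and 16 mm high, 10 to 17 g, lying flat (open side down) on the counter, left (+y) of the chute, at least 20 mm clear of the other caps; free to slide. Origin: centre of its underside. 
- tin: Silver aluminium splint roll tin, upright, 87 mm across, 75 mm high, standing on the far (+x) side of the caps. Origin: centre of its underside. A bystander.
- rack: White plastic block, 50 mm (its x) by 120 mm (its y) by 40 mm high, holding three blood tubes in a row along its y; the stoppers reach 124 mm above the counter. On the far (+x) side of the caps. Origin: centre of its underside. A bystander.
- tube1: Clear glass blood tube with a dark rubber stopper, 16 mm across, 114 mm long, standing loosely in the rack. Origin: centre of its bottom; z up along the tube. A bystander.
- tube2: Clear glass blood tube with a dark rubber stopper, 16 mm across, 114 mm long, standing loosely in the rack. Origin: centre of its bottom; z up along the tube. A bystander.
- tube3: Clear glass blood tube with a dark rubber stopper, 16 mm across, 114 mm long, standing loosely in the rack. Origin: centre of its bottom; z up along the tube. A bystander.
- airway: Purple plastic airway set: an open case, 84 mm (its x) by 150 mm (its y) with walls 22 mm high, and three airway tubes in it, 30 mm high in all, beyond the left (+y) end of the caps. Origin: centre of its underside. A bystander.

How it is judged:
At the end, for the whole second after the job is handed in: All four caps have dropped through the chute (more than 60 mm below the counter, within 170 mm of the chute's centre line) and lie still; the tin, the rack, the tubes and the airway set stand upright (within 0.3 rad) within 20 mm of where they began (z of each of cap1, cap2, cap3, cap4 in the frame of chute below -0.06 m and horizontal distance between each of cap1, cap2, cap3, cap4 and chute below 0.17 m and linear speed of each of cap1, cap2, cap3, cap4 below 0.05 m/s and distance of each of tin, rack, airway, tube1, tube2, tube3 from where it was at the start of the episode below 0.02 m and angle between each of tin, rack, airway, tube1, tube2, tube3's own z axis and vertical below 0.3 rad); the robot touches nothing.
It fails at once if a cap is lifted off the counter (more than 25 mm) (height (world z) of any of cap1, cap2, cap3, cap4 above 0.025 m).
It fails at once if a cap is pinched or squeezed (finger force on it above 15 N) (contact force between the fingers and cap1 above 15 N or contact force between the fingers and cap2 above 15 N or contact force between the fingers and cap3 above 15 N or contact force between the fingers and cap4 above 15 N).
It fails at once if a cap is flicked across the counter (faster than 0.8 m/s before it drops) ((linear speed of cap1 above 0.8 m/s and height (world z) of cap1 above -0.005 m) or (linear speed of cap2 above 0.8 m/s and height (world z) of cap2 above -0.005 m) or (linear speed of cap3 above 0.8 m/s and height (world z) of cap3 above -0.005 m) or (linear speed of cap4 above 0.8 m/s and height (world z) of cap4 above -0.005 m)).
It fails at once if the tin, the rack, a blood tube or the airway set is shifted by more than 20 mm or tipped (distance of any of tin, rack, airway, tube1, tube2, tube3 from where it was at the start of the episode above 0.02 m or angle between any of tin, rack, airway, tube1, tube2, tube3's own z axis and vertical above 0.3 rad).
It also fails if it takes over 54 s, if anything falls off the work surface, if the arm or the gripper's body presses on something with over 40 N, if the wrist force passes 120 N, or if a joint passes its speed limit or range.

## Working session

There is one attempt and no reset: what is moved stays moved. The work goes in short steps, Python scripts to look and compute and a shell command to move; the robot and the scene stay as the last step left them, time stands still between calls to the robot, and variables do not carry over. Pictures are saved under pics/ and viewed, at most 10 in all, crops included, and the job is handed in when it is done.

```bash
mkdir -p pics; cat > h.py <<'E'
import numpy as np, cv2
from plant import manip
def cast(f,uv,z):
    R=np.array(f["rotation"]);e=np.array(f["eye"])
    d=R@np.array([(uv[0]-f["cx"])/f["fx"],(uv[1]-f["cy"])/f["fy"],1.])
    return e+d*(z-e[2])/d[2]
def blobs(m,amin=40):
    n,l,s,c=cv2.connectedComponentsWithStats(m.astype(np.uint8))
    return [(c[i],s[i]) for i in range(1,n) if s[i][4]>=amin]
def orange(im):
    h=cv2.cvtColor(im,cv2.COLOR_RGB2HSV);return (h[...,0]>=3)&(h[...,0]<=18)&(h[...,1]>150)&(h[...,2]>90)
def caps(f):
    out=[]
    for c,s in blobs(cv2.morphologyEx(orange(f["img"]).astype(np.uint8),cv2.MORPH_CLOSE,np.ones((7,7)))):
        out.append((cast(f,c,.012).round(3)[:2],s.tolist()))
    return out
E
python3 - <<'E'
from h import *
s=manip.state();print(s)
a=manip.grab_frame("top");b=manip.grab_frame("side")
for n,f in(("top",a),("side",b)):
    cv2.imwrite(f"pics/{n}0.png",f["img"][...,::-1]);print(n,f["eye"],f["rotation"]);
    for c in caps(f):print(c)
E
```

```text
{'time': 0.0, 'joint_pos': array([ 1.02498531e+00,  5.34149559e-02,  1.61428914e+00,  1.12176743e-06,
        1.47600150e+00, -1.19012146e-01]), 'joint_vel': array([ 0.0002986 ,  0.00185463,  0.00037644,  0.00129855, -0.00171488,
        0.00033709]), 'joint_efforts': array([ 9.44128733e-04, -3.93686306e+01, -3.70179141e+01,  1.20095306e-04,
        7.04934428e-03, -1.90685569e-05]), 'tool_pos': array([0.25840551, 0.56839664, 0.2300299 ]), 'tool_rot': array([-3.45279375e-04,  2.11783374e-01,  9.77316063e-01, -9.98456410e-04]), 'contact_force': array([ 0.05070769,  0.08220747, -0.25699198]), 'ft_torque': array([0.05061285, 0.04125243, 0.04787667]), 'grasp_force': 0.0, 'gripper_width': 0.9975836499281927}
top [0.43363474 0.02354985 0.9272802 ] [-0.07997608  0.71337283 -0.69224107  0.07419792]Traceback (most recent call last):
  File "<stdin>", line 6, in <module>
  File "h.py", line 15, in caps
    out.append((cast(f,c,.012).round(3)[:2],s.tolist()))
                ~~~~^^^^^^^^^^
  File "h.py", line 5, in cast
    d=R@np.array([(uv[0]-f["cx"])/f["fx"],(uv[1]-f["cy"])/f["fy"],1.])
      ~^~~~~~~~~~~~~~~~~~~~~~~~~~~~~~~~~~~~~~~~~~~~~~~~~~~~~~~~~~~~~~~
ValueError: matmul: Input operand 1 has a mismatch in its core dimension 0, with gufunc signature (n?,k),(k,m?)->(n?,m?) (size 3 is different from 4)
```

View pics/top0.png

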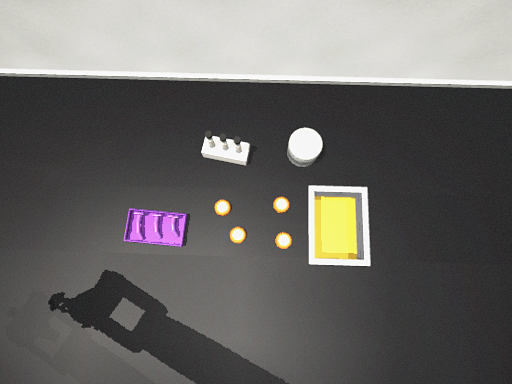

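The top view shows the four caps at about (222,207), (281,205), (237,235) and (284,240). The chute's outer trim spans (308–370, 186–266), the tin is at (305,147), the rack at (226,150) and the airway set at (156,227). The rotation is a quaternion, so I'm fixing the helper.

```bash
sed -i 's/R=np.array(f\["rotation"\])/R=Rot.from_quat(np.roll(f["rotation"],-1)).as_matrix()/; 1a from scipy.spatial.transform import Rotation as Rot' h.py
python3 - <<'E'
from h import *
s=manip.state();print(Rot.from_quat(np.roll(s["tool_rot"],-1)).as_matrix().round(3))
a=manip.grab_frame("top");b=manip.grab_frame("side")
cv2.imwrite("pics/side0.png",b["img"][...,::-1])
for n,f in(("top",a),("side",b)):
    print(n,f["eye"],f["fx"])
    for c in caps(f):print(c)
im=a["img"]
for p in[(308,186),(367,186),(370,265),(309,265)]:print("trim",cast(a,p,0).round(3))
for p in[(202,156),(247,164),(250,143)]:print("rack",cast(a,p,.04).round(3))
for p in[(305,141),(288,141),(322,141),(305,158)]:print("tin",cast(a,p,.075).round(3))
for p in[(186,247),(188,212),(124,241),(126,208)]:print("airway",cast(a,p,.022).round(3))
E
```

```text
[[-0.91   0.414 -0.001]
 [ 0.414  0.91  -0.002]
 [ 0.    -0.002 -1.   ]]
top [0.43363474 0.02354985 0.9272802 ] 350.09571252585397
(array([ 0.593, -0.042]), [273, 197, 17, 16, 66])
(array([0.583, 0.112]), [214, 199, 17, 17, 63])
(array([0.514, 0.067]), [230, 227, 16, 16, 59])
(array([ 0.501, -0.049]), [275, 232, 17, 17, 66])
side [ 0.23244759 -0.48697317  0.47774576] 409.64671378084176
(array([0.574, 0.103]), [212, 175, 22, 19, 253])
(array([0.504, 0.06 ]), [191, 197, 24, 21, 296])
(array([ 0.586, -0.05 ]), [262, 211, 25, 22, 310])
(array([ 0.494, -0.057]), [219, 233, 27, 24, 361])
trim [ 0.65  -0.115  0.   ]
trim [ 0.655 -0.275  0.   ]
trim [ 0.445 -0.275  0.   ]
trim [ 0.441 -0.117  0.   ]
rack [0.714 0.171 0.04 ]
rack [0.696 0.051 0.04 ]
rack [0.754 0.045 0.04 ]
tin [ 0.751 -0.097  0.075]
tin [ 0.75  -0.053  0.075]
tin [ 0.752 -0.141  0.075]
tin [ 0.705 -0.097  0.075]
airway [0.476 0.2   0.022]
airway [0.566 0.201 0.022]
airway [0.486 0.36  0.022]
airway [0.572 0.364 0.022]
```

View pics/side0.png

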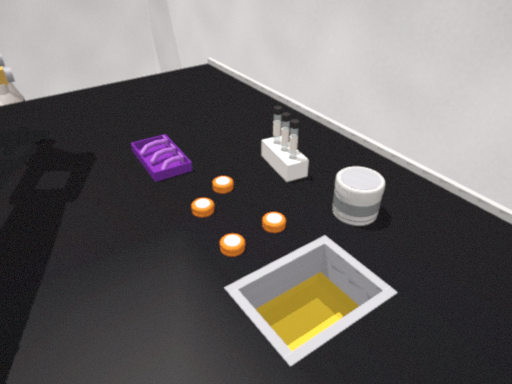

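The side view shows the same layout, and the airway set, rack and tin are clear of the sweep lanes. Measured trim is 210 × 160 mm against an expected 208 × 158, so the measurements hold. The hole is at x .457–.638, y −.131 to −.26.

Plan: open the fingers part way (about 25 mm gap) and line them up along x as a cradle. Then push each cap toward −y, nearest first.

```bash
python3 -m pendant '[[0.3,[-0.3,-0.27,0],0.045],[0.3,[-0.6,-0.54,0],0.09],[0.3,[-0.9,-0.8,0],0.135],[0.3,[-1,-0.9,0],0.18],[0.3,[-1,-0.9,0],0.225],[0.3,[-1,-0.9,0],0.27],[0.3,[-1,-0.9,0],0.315],[0.3,[-1,-0.9,0],0.364],[0.3,[-1,-0.9,0],0.364]]'
python3 - <<'E'
from h import *
s=manip.state();print(s["tool_pos"],Rot.from_quat(np.roll(s["tool_rot"],-1)).as_matrix().round(3),s["gripper_width"])
E
```

```text
time: 1.1
tool_pos: [0.3231, 0.4208, 0.2311]
tool_rot: [-0.0, 0.707, 0.707, -0.0]
contact_force: [-0.6, 0.3, 0.4]
gripper_width: 0.299
grasp_force: 0.0
[0.32314992 0.42079132 0.23110221] [[-0.  1. -0.]
 [ 1.  0. -0.]
 [-0. -0. -1.]] 0.29894203283020176
```

```bash
python3 -m pendant '[[0.3,[-0.4,0.2,0],0],[0.3,[-0.8,0.4,0],0],[0.3,[-1,0.5,0],0]]' >/dev/null
python3 -m pendant '[[0.3,[-0.4,0.2,0],0],[0.3,[-0.8,0.4,0],0],[0.3,[-1,0.5,0],0]]' >/dev/null
python3 -m pendant '[[0.3,[-0.4,0.2,0],0],[0.3,[-0.8,0.4,0],0],[0.3,[-1,0.5,0.1],0]]' >/dev/null
python3 -m pendant '[[0.3,[-0.2,0,0.3],0],[0.3,[-0.5,0,0.6],0],[0.3,[-0.5,0,0.9],0],[0.3,[-0.5,0,1],0],[0.3,[-0.5,0,1],0],[0.3,[-0.5,0,1],0]]'
python3 - <<'E'
from h import *
f=manip.grab_frame("side");cv2.imwrite("pics/s1.png",f["img"][...,::-1])
print(manip.state()["tool_pos"])
E
```

```text
time: 2.6
tool_pos: [0.5045, 0.0015, 0.1009]
tool_rot: [0.001, 0.706, 0.708, 0.001]
contact_force: [0.1, -0.6, 1.2]
gripper_width: 0.3
grasp_force: 0.0
[0.50502545 0.00146306 0.10163805]
```

View pics/s1.png

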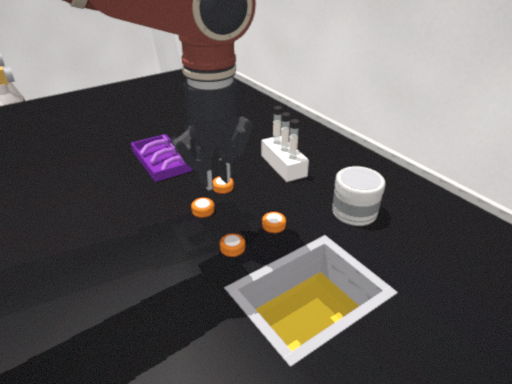

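The fingertips, at about (209,188) and (228,180), are over the gap behind the nearest cap. I'll lower them and push.

```bash
python3 -m pendant '[[0.3,[0,0,0.25],0],[0.3,[0,0,0.5],0],[0.3,[0,0,0.7],0],[0.3,[0,0,0.79],0],[0.3,[0,0,0.79],0],[0.3,[0,0,0.79],0]]'
python3 -m pendant '[[0.3,[-0.07,0,0],0],[0.3,[-0.14,0,0],0],[0.3,[-0.21,0,0],0],[0.3,[-0.29,0,0],0],[0.3,[-0.38,0,0],0],[0.3,[-0.47,0,0],0],[0.3,[-0.55,0,0],0],[0.3,[-0.6,0,0],0],[0.3,[-0.6,0,0],0]]'
python3 - <<'E'
from h import *
f=manip.grab_frame("side");cv2.imwrite("pics/s2.png",f["img"][...,::-1])
for c in caps(f):print(c)
E
```

```text
time: 3.25
tool_pos: [0.505, 0.001, 0.0063]
tool_rot: [0.001, 0.707, 0.708, 0.001]
contact_force: [-1.0, -0.7, 1.0]
gripper_width: 0.299
grasp_force: 0.0
time: 4.15
tool_pos: [0.5035, -0.0718, 0.0045]
tool_rot: [0.0, 0.707, 0.707, -0.0]
contact_force: [0.1, -0.0, 0.3]
gripper_width: 0.3
grasp_force: 0.0
(array([0.561, 0.116]), [212, 179, 4, 12, 43])
(array([0.504, 0.062]), [191, 197, 24, 20, 267])
(array([ 0.588, -0.056]), [264, 211, 22, 22, 226])
(array([ 0.497, -0.107]), [238, 250, 27, 24, 366])
```

View pics/s2.png

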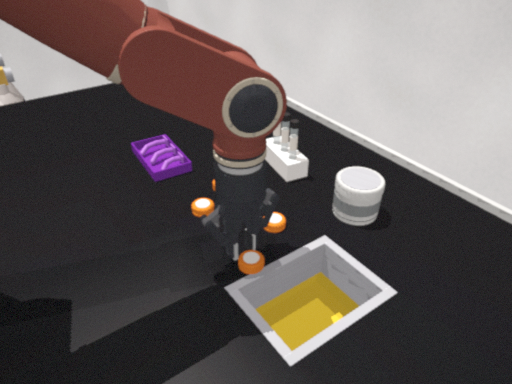

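The cap sits centred in the cradle at (251,262) and moves with the fingers. I'll keep pushing it over the edge.

```bash
python3 -m pendant '[[0.3,[-0.08,0,0],0],[0.3,[-0.17,0,0],0],[0.3,[-0.26,0,0],0],[0.3,[-0.35,0,0],0],[0.3,[-0.44,0,0],0],[0.3,[-0.53,0,0],0],[0.3,[-0.62,0,0],0],[0.3,[-0.7,0,0],0],[0.3,[-0.8,0,0],0],[0.3,[-0.8,0,0],0]]'
python3 -m pendant '[[0.3,[0,0,-0.3],0],[0.3,[0,0,-0.6],0],[0.3,[0,0,-0.6],0]]'
python3 - <<'E'
from h import *
f=manip.grab_frame("side");cv2.imwrite("pics/s3.png",f["img"][...,::-1])
for c in caps(f):print(c)
f=manip.grab_frame("top")
for c in caps(f):print(c)
E
```

```text
time: 5.2
tool_pos: [0.5037, -0.1685, 0.0047]
tool_rot: [0.0, 0.707, 0.707, 0.0]
contact_force: [0.2, -0.2, -0.3]
gripper_width: 0.306
grasp_force: 0.0
time: 5.5
tool_pos: [0.5073, -0.1686, 0.0824]
tool_rot: [0.005, 0.707, 0.707, 0.002]
contact_force: [1.5, -0.2, 0.5]
gripper_width: 0.303
grasp_force: 0.0
(array([0.574, 0.103]), [212, 175, 22, 19, 253])
(array([0.505, 0.06 ]), [191, 197, 24, 21, 297])
(array([ 0.593, -0.042]), [273, 197, 17, 16, 64])
(array([0.583, 0.111]), [214, 199, 17, 17, 60])
(array([0.515, 0.064]), [230, 227, 16, 16, 52])
(array([ 0.495, -0.144]), [315, 236, 13, 22, 137])
```

View pics/s3.png

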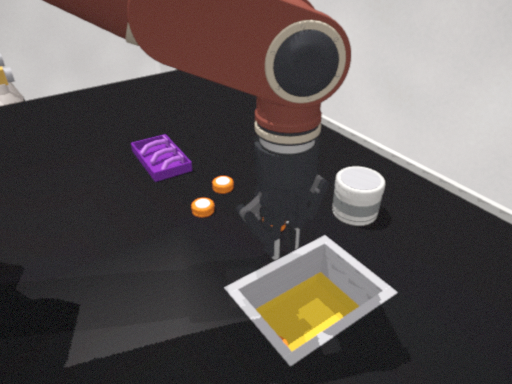

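The first cap is in the bin, showing orange at (285,343). Next is the one at (.593, −.042).

```bash
python3 -m pendant '[[0.3,[0.35,0.2,0],0],[0.3,[0.7,0.4,0],0],[0.3,[1,0.74,0],0],[0.3,[1,0.74,0],0]]' >/dev/null
python3 -m pendant '[[0.3,[0.3,0,0],0],[0.3,[0.46,0,0],0],[0.3,[0.46,0,0],0],[0.3,[0.46,0,0.25],0],[0.3,[0.46,0,0.5],0],[0.3,[0.46,0,0.6],0],[0.3,[0.46,0,0.6],0],[0.3,[0.46,0,0.6],0]]'
python3 -m pendant '[[0.3,[-0.07,0,0],0],[0.3,[-0.14,0,0],0],[0.3,[-0.21,0,0],0],[0.3,[-0.29,0,0],0],[0.3,[-0.38,0,0],0],[0.3,[-0.47,0,0],0],[0.3,[-0.56,0,0],0],[0.3,[-0.65,0,0],0],[0.3,[-0.7,0,0],0],[0.3,[-0.7,0,0],0]]'
python3 - <<'E'
from h import *
f=manip.grab_frame("side");cv2.imwrite("pics/s4.png",f["img"][...,::-1])
for c in caps(f):print(c)
E
```

```text
time: 6.8
tool_pos: [0.5921, 0.0076, 0.0043]
tool_rot: [-0.0, 0.707, 0.707, -0.0]
contact_force: [0.3, -0.6, -0.1]
gripper_width: 0.299
grasp_force: 0.0
time: 7.8
tool_pos: [0.5923, -0.0767, 0.0045]
tool_rot: [0.0, 0.707, 0.707, -0.0]
contact_force: [-1.0, 0.9, 0.7]
gripper_width: 0.299
grasp_force: 0.0
(array([0.574, 0.103]), [212, 175, 22, 19, 252])
(array([0.504, 0.06 ]), [191, 197, 24, 21, 297])
(array([ 0.583, -0.112]), [283, 231, 26, 22, 315])
```

View pics/s4.png

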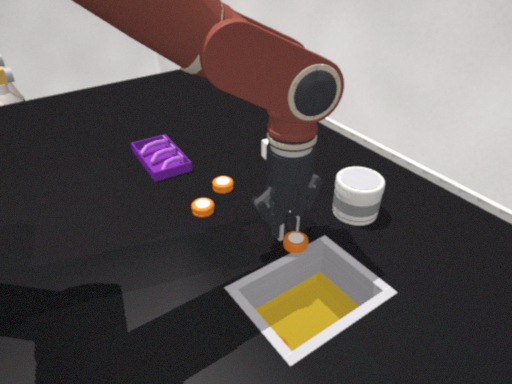

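The second cap is cradled at (295,242). I'll push it in, then go to the third at (.514, .066).

```bash
python3 -m pendant '[[0.3,[-0.08,0,0],0],[0.3,[-0.17,0,0],0],[0.3,[-0.26,0,0],0],[0.3,[-0.35,0,0],0],[0.3,[-0.44,0,0],0],[0.3,[-0.53,0,0],0],[0.3,[-0.62,0,0],0],[0.3,[-0.7,0,0],0],[0.3,[-0.8,0,0],0],[0.3,[-0.8,0,0],0]]'
python3 -m pendant '[[0.3,[0,0,-0.3],0],[0.3,[0,0,-0.6],0],[0.3,[0,0,-0.6],0]]' >/dev/null
python3 - <<'E'
from h import *
for n in("side","top"):
    for c in caps(manip.grab_frame(n)):print(n,c)
E
python3 -m pendant '[[0.3,[0.35,-0.2,0],0],[0.3,[0.7,-0.4,0],0],[0.3,[1,-0.65,0],0],[0.3,[1,-0.65,0],0]]' >/dev/null
python3 -m pendant '[[0.3,[0.35,0,0],0],[0.3,[0.7,0,0],0],[0.3,[1,0,0],0],[0.3,[1,0,0],0]]' >/dev/null
python3 -m pendant '[[0.3,[0.3,0,0],0],[0.3,[0.41,0,0],0],[0.3,[0.41,0,0],0],[0.3,[0.41,0,0.25],0],[0.3,[0.41,0,0.5],0],[0.3,[0.41,0,0.6],0],[0.3,[0.41,0,0.6],0],[0.3,[0.41,0,0.6],0]]'
```

```text
time: 8.85
tool_pos: [0.5925, -0.1733, 0.0047]
tool_rot: [0.0, 0.707, 0.707, -0.0]
contact_force: [-0.5, -0.6, -0.3]
gripper_width: 0.303
grasp_force: 0.0
side (array([0.574, 0.103]), [212, 175, 22, 19, 252])
side (array([0.505, 0.06 ]), [191, 197, 24, 21, 298])
side (array([ 0.505, -0.237]), [298, 305, 24, 23, 433])
top (array([0.583, 0.112]), [214, 199, 17, 17, 59])
top (array([ 0.574, -0.138]), [315, 208, 8, 16, 71])
top (array([0.515, 0.064]), [230, 227, 16, 16, 52])
top (array([ 0.499, -0.137]), [315, 236, 7, 14, 58])
time: 10.85
tool_pos: [0.5148, 0.1168, 0.0051]
tool_rot: [0.0, 0.707, 0.707, 0.0]
contact_force: [-1.0, 0.6, 0.9]
gripper_width: 0.295
grasp_force: 0.0
```

```bash
python3 -m pendant '[[0.3,[-0.07,0,0],0],[0.3,[-0.14,0,0],0],[0.3,[-0.21,0,0],0],[0.3,[-0.29,0,0],0],[0.3,[-0.38,0,0],0],[0.3,[-0.47,0,0],0],[0.3,[-0.56,0,0],0],[0.3,[-0.65,0,0],0],[0.3,[-0.74,0,0],0],[0.3,[-0.83,0,0],0]]' >/dev/null
python3 -m pendant '[[0.3,[-0.09,0,0],0],[0.3,[-0.18,0,0],0],[0.3,[-0.27,0,0],0],[0.3,[-0.36,0,0],0],[0.3,[-0.45,0,0],0],[0.3,[-0.54,0,0],0],[0.3,[-0.63,0,0],0],[0.3,[-0.7,0,0],0],[0.3,[-0.77,0,0],0],[0.3,[-0.77,0,0],0]]'
python3 - <<'E'
from h import *
for n in("side","top"):
    for c in caps(manip.grab_frame(n)):print(n,c)
E
```

```text
time: 12.85
tool_pos: [0.5144, -0.0756, 0.0046]
tool_rot: [0.0, 0.707, 0.707, 0.0]
contact_force: [-0.6, -0.5, -0.7]
gripper_width: 0.303
grasp_force: 0.0
side (array([0.564, 0.108]), [212, 175, 12, 19, 132])
side (array([ 0.507, -0.111]), [245, 248, 27, 24, 349])
side (array([ 0.505, -0.237]), [298, 305, 23, 23, 422])
top (array([0.583, 0.112]), [214, 199, 17, 17, 62])
```

```bash
python3 -m pendant '[[0.3,[-0.08,0,0],0],[0.3,[-0.17,0,0],0],[0.3,[-0.26,0,0],0],[0.3,[-0.35,0,0],0],[0.3,[-0.44,0,0],0],[0.3,[-0.53,0,0],0],[0.3,[-0.62,0,0],0],[0.3,[-0.7,0,0],0],[0.3,[-0.8,0,0],0],[0.3,[-0.8,0,0],0]]' >/dev/null
python3 -m pendant '[[0.3,[0,0,-0.3],0],[0.3,[0,0,-0.6],0],[0.3,[0,0,-0.6],0]]' >/dev/null
python3 - <<'E'
from h import *
for n in("side","top"):
    for c in caps(manip.grab_frame(n)):print(n,c)
E
python3 -m pendant '[[0.3,[0.35,0.2,0],0],[0.3,[0.7,0.4,0],0],[0.3,[1,0.58,0],0],[0.3,[1,0.58,0],0]]' >/dev/null
python3 -m pendant '[[0.3,[0.35,0,0],0],[0.3,[0.7,0,0],0],[0.3,[1,0,0],0],[0.3,[1,0,0],0]]' >/dev/null
python3 -m pendant '[[0.3,[0.3,0,0],0],[0.3,[0.6,0,0],0],[0.3,[0.74,0,0],0],[0.3,[0.74,0,0],0],[0.3,[0.74,0,0.25],0],[0.3,[0.74,0,0.5],0],[0.3,[0.74,0,0.6],0],[0.3,[0.74,0,0.6],0],[0.3,[0.74,0,0.6],0]]'
```

```text
side (array([0.574, 0.103]), [212, 175, 22, 19, 252])
side (array([ 0.504, -0.236]), [298, 305, 23, 23, 432])
side (array([ 0.462, -0.233]), [270, 320, 24, 27, 350])
top (array([0.583, 0.112]), [214, 199, 17, 17, 61])
top (array([ 0.571, -0.137]), [315, 208, 6, 13, 66])
top (array([ 0.506, -0.143]), [315, 228, 14, 29, 215])
time: 16.05
tool_pos: [0.5842, 0.1574, 0.0049]
tool_rot: [0.0, 0.707, 0.707, 0.0]
contact_force: [-0.5, -0.1, -0.5]
gripper_width: 0.301
grasp_force: 0.0
```

Three caps are in the bin. Now the last one.

```bash
python3 -m pendant '[[0.3,[-0.07,0,0],0],[0.3,[-0.14,0,0],0],[0.3,[-0.21,0,0],0],[0.3,[-0.29,0,0],0],[0.3,[-0.38,0,0],0],[0.3,[-0.47,0,0],0],[0.3,[-0.56,0,0],0],[0.3,[-0.65,0,0],0],[0.3,[-0.74,0,0],0],[0.3,[-0.83,0,0],0]]' >/dev/null
python3 -m pendant '[[0.3,[-0.09,0,0],0],[0.3,[-0.18,0,0],0],[0.3,[-0.27,0,0],0],[0.3,[-0.36,0,0],0],[0.3,[-0.45,0,0],0],[0.3,[-0.54,0,0],0],[0.3,[-0.63,0,0],0],[0.3,[-0.72,0,0],0],[0.3,[-0.81,0,0],0],[0.3,[-0.9,0,0],0]]'
python3 - <<'E'
from h import *
for n in("side","top"):
    for c in caps(manip.grab_frame(n)):print(n,c)
E
```

```text
time: 18.05
tool_pos: [0.5839, -0.0503, 0.0045]
tool_rot: [0.0, 0.707, 0.707, 0.0]
contact_force: [-0.0, -0.3, 0.2]
gripper_width: 0.302
grasp_force: 0.1
side (array([ 0.575, -0.086]), [269, 224, 25, 23, 319])
side (array([ 0.505, -0.236]), [298, 305, 23, 23, 431])
side (array([ 0.462, -0.232]), [270, 320, 24, 26, 338])
```

```bash
python3 -m pendant '[[0.3,[-0.1,0,0],0],[0.3,[-0.2,0,0],0],[0.3,[-0.3,0,0],0],[0.3,[-0.4,0,0],0],[0.3,[-0.5,0,0],0],[0.3,[-0.6,0,0],0],[0.3,[-0.7,0,0],0],[0.3,[-0.8,0,0],0],[0.3,[-0.9,0,0],0],[0.3,[-1,0,0],0]]' >/dev/null
python3 -m pendant '[[0.3,[0,0,-0.3],0],[0.3,[0,0,-0.6],0],[0.3,[0,0,-0.9],0],[0.3,[0.3,0,-1],0],[0.3,[0.6,-0.2,-1],0],[0.3,[1,-0.5,-1],0],[0.3,[1,-0.9,-1],0],[0.3,[1,-1,-1],0],[0.3,[1,-1,-1],0]]'
python3 -m pendant '[[0.3,[0.4,-0.3,0],0],[0.3,[0.8,-0.6,0],0],[0.3,[1,-0.6,0],0],[0.3,[1,-0.6,0],0],[0.3,[1,-0.6,0],0]]'
python3 - <<'E'
from h import *
f=manip.grab_frame("side");g=manip.grab_frame("top")
cv2.imwrite("pics/end.png",cv2.resize(np.vstack([f["img"],g["img"]])[...,::-1],(400,600)))
for n in(f,g):
    for c in caps(n):print(c)
E
```

```text
time: 20.05
tool_pos: [0.462, -0.049, 0.1239]
tool_rot: [-0.0, 0.707, 0.707, -0.0]
contact_force: [0.2, -0.3, 0.2]
gripper_width: 0.303
grasp_force: 0.0
time: 20.55
tool_pos: [0.3929, 0.0708, 0.1253]
tool_rot: [0.001, 0.706, 0.708, 0.0]
contact_force: [0.4, -0.7, 0.9]
gripper_width: 0.305
grasp_force: 0.0
(array([ 0.507, -0.235]), [299, 302, 26, 26, 419])
(array([ 0.462, -0.231]), [270, 320, 24, 22, 321])
(array([ 0.573, -0.137]), [315, 207, 5, 14, 67])
(array([ 0.508, -0.138]), [315, 228, 7, 23, 129])
```

View pics/end.png

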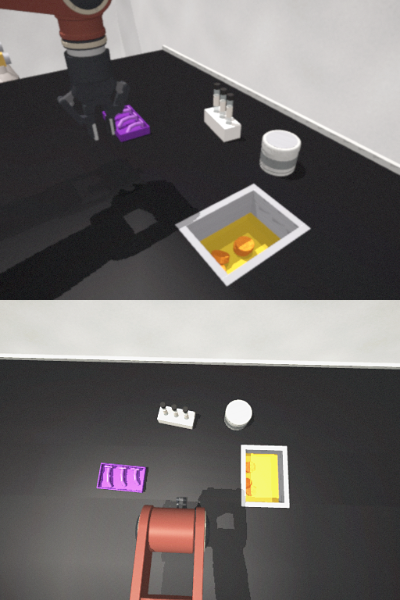

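The counter is clear: the caps lie in the bin, and the tin, rack, tubes and airway set stand in their places. I'm handing the job in.

```bash
python3 -m pendant '[[0.3,[0,0,0],0],[0.3,[0,0,0],0],[0.3,[0,0,0],0],[0.3,[0,0,0],0],[0.3,[0,0,0],0]]' >/dev/null; python3 -c "
from plant import manip
print(manip.job_done())"
```

```text
the job is handed in; nothing more can be done
None
```

I swept all four caps into the chute and handed the job in at about 21 s; the last pictures show the counter clear and the tin, rack, tubes and airway set in place, but the hand-in gave back no verdict.

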